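Retune the transponder coil

ROBOT

A 6-joint arm with a two-finger parallel gripper is mounted at the origin on the work surface. World frame = base frame: x ahead of the robot, y to its left, z up, the work surface at z = 0. Lengths are in m, angles in rad, forces in N, time in s.
With the tool pointing down it reaches from about 0.35 to 0.925 m from the base axis. Payload 6.4 kg.
Tool frame: the origin (TCP) lies at the very end of the fingers, on their centre line; the grasp point (between the pads) lies 19 mm behind it; y points along the fingers, z is the direction in which the jaws open and shut, and the axes are right-handed (so a half turn about y gives the same grasp; the last joint's range is limited). The gripper opens to 94 mm and grips with 3 to 60 N. Pads are 16 mm wide; open, the fingers measure 119 mm over their backs; the gripper's body (75 mm by 177 mm) begins 78 mm behind the grasp point.
Start: joints at [-0.174, 0.245, 1.558, -0, 1.339, -0.174], TCP at [0.65, 0, 0.205] pointing down, gripper open.
Joint ranges: [-3.13, 3.13], [-1.02, 2.26], [0.13, 2.54], [-0.95, 4.09], [0.21, 2.88], [-2.74, 2.74]. Speed limits (rad/s): [2.57, 2.57, 3.14, 3.14, 3.14, 3.14].

INTERFACE

Orientations are given as a 3x3 rotation matrix whose columns are the frame's x, y, z axes.
In Python, from rig import read_state, grab_frame, close_job, look_for gives the robot as it stands.
- The arm moves only by the shell command python3 -m pendant 'ROWS' [FORCE]. ROWS is a JSON object of lists of equal length, an entry for each row: "slide": the shift along the world's x, y, z in units of 25 mm (1.0 is 25 mm), a list of three; "twist": the turn, a rotation vector about the world's x, y, z in units of 6 degrees (1.0 is 6 degrees), a list of three; "hand": the gripper's target within -1 to 1 (fully open at 1, half-way at 0, shut at -1). In form: {"slide": [[x, y, z], ...], "twist": [[wx, wy, wz], ...], "hand": [hand, ...]}. A call has 1 to 10 rows; each row is the pose to reach, as a shift and turn from the pose commanded when the call began; what a row does not reach only later rows make up. A row lasts 1/12 s, in which the tool goes at most 41.7 mm and 7.16 degrees, less where a joint would pass 70% of its speed; a pose out of reach is approached as far as the arm can. A call with a gripper value outside its range is refused whole. The fingers move at their own pace and stop on an object; FORCE is the grip in N (left out, the last holds). Time passes only in rows, so rows that repeat a pose let the fingers close. It gives the time, the measured TCP pose, the force and the opening at its end, in the units of the state.
- read_state(): the state, without advancing time (a new reading comes with each control period).
- grab_frame(name): name is "scene" or "side" or "wrist"; returns a dict with "frame" (384x512x3 uint8, red, green, blue), "depth" (384x512 float32, m along the optical axis (not along the pixel's ray), 0 where there is no reading), "fx", "fy", "cx", "cy" (pixels), "dist_coeffs" ([k1, k2, p1, p2, k3] as OpenCV has them; the pictures are not rectified), "R" (3x3) and "t" (3): a world point X has camera coordinates R X + t. Camera axes: x right, y down, z forward; pixel columns grow to the right and rows downward; lengths in m; the calibration is good to about 2 mm. A picture is of the moment at which its call begins.
- close_job(): hands the job in, once; it reports no verdict.
Trained networks look in a picture, given as the dict that the camera call returned (one of the last four; its "shot" number tells which), for a name from the list of things; names that differ only in an ending like _2 or _b are one class to them, and where a whole thing is asked for, a point or a joint stands for the part that bears it (a point fixed in the world has none). Each returns a list of dicts, best first, with "conf" (0 to 1); they miss things now and then, are a little off and sometimes report something else, mostly with a low value. They report only what shows in the picture. A call takes as long as a camera call. They do not tell look-alikes from the thing itself.
- look_for(label, picture): "box" ([left, top, right, bottom] in pixels, round what is visible of it).
The state is a dict: "clock": time; "joints": joint angles; "qvel": joint speeds; "tau": joint torques, N m; "eef_pos": TCP position; "eef_rot": TCP orientation; "ft_force": force on the tool from outside, world axes, zero at the start; "ft_torque": the same for the moment, N m; "gripper_width": finger opening in m.
Only numpy, scipy, OpenCV 4.12 (cv2) and the standard library are available. Lean on these libraries where they do the work, as an engineer would, in place of code of your own. Each camera call takes 0.05 s, during which the arm holds its last target. There are 200 camera calls.

TASK

Pick the plastic tuning tool out of its stand, put its blade in the slotted slug of the long rectangular coil can that stands among the round ones, and turn it clockwise, less than a quarter turn, until the slot lies in line with the two black ribs on the can, that is, parallel to the can's long sides. Then stand the tool back upright in its stand and let go.

Things in the scene. Friction and masses are not known exactly. Their poses are not given: they have to be found in the camera images.
- tuning_tool: Grey plastic tuning tool, loose, 40 g, 143 mm long, upright in its stand, blade down. Origin: centre of the blade tip; z up the tool, x along the blade's width. Blade 16 mm wide (x), 4 thick (y), 20 long; round shaft 16 mm thick up to z=73; flat handle z=73 to 143, 26 wide (x), 14 thick (y), in line with the blade. Grip it across its 14 mm near z=113. A half turn makes no difference.
- tool_stand: Fixed aluminium tube, 32 mm thick, with a funnel mouth, 88 mm tall, on a dark round foot 80 mm wide. Origin: centre of its underside, z up. The funnel is 48 mm wide inside at the top and narrows to a 24 mm bore from z=58 down to the bore's floor at z=8, on which the tool's blade tip stands; the tool may lean up to 15 degrees there.
- long_coil: Fixed rectangular aluminium can, 104 mm long (x), 70 wide (y), 60 tall. Origin: centre of its underside. A white funnel in its top (rim z=62, 54 mm wide) narrows to a 32 mm bore below z=42 with the slotted slug at its bottom. Two black ribs on top lie on its x axis: the direction the slot must get. Two round cans, 76 mm wide, with like slugs stand near it; the three change places.
- long_coil_slot (a point): Slot of the long can's brass slug: centre of its floor, on the can's axis, 20 mm over its underside, where the seated blade tip comes; x along the slot (either way), z up. 6 mm wide, flaring to 20 at its top 20 mm up; the blade has 7 degrees of play. Starts 40 to 70 degrees anticlockwise of the ribs, seen from above; friction 0.03 N m; stops 23 degrees clockwise, 92 anticlockwise of the ribs.
Mind the look-alikes: they are no part of the job. Leave any blue or turquoise look-alike of the tool_stand alone.

How it is judged:
On the way, in this order (a step that is already met when the one before it is completed fails the run):
1. the tool's blade is seated in the slot of the long can's slug, not yet turned home (distance between tuning_tool and long_coil_slot below 0.011 m), for 0.1 s.
2. with the blade seated, the slot is brought in line with the ribs (distance between tuning_tool and long_coil_slot below 0.012 m and angle between the x axis of long_coil_slot and the x axis of long_coil, either way round below 0.26 rad), for 0.1 s.
At the end, for the whole second after the job is handed in: The slot of the long can's slug is within 15 degrees of the line of the ribs, and the tool stands at rest and released in its stand, upright within 20 degrees, its tip within 15 mm of the stand's axis and within 10 mm of the bore's floor (angle between the x axis of long_coil_slot and the x axis of long_coil, either way round below 0.26 rad and horizontal distance between tuning_tool and tool_stand below 0.015 m and z of tuning_tool in the frame of tool_stand below 0.018 m and angle between tuning_tool's own z axis and vertical below 0.35 rad and linear speed of tuning_tool below 0.03 m/s); the robot touches nothing.
It also fails if it takes over 53 s, if anything falls off the work surface, if the arm or the gripper's body presses on something with over 40 N, if the wrist force passes 120 N, or if a joint passes its speed limit or range.

## Working session

There is one attempt and no reset: what is moved stays moved. The work goes in short steps, Python scripts to look and compute and a shell command to move; the robot and the scene stay as the last step left them, time stands still between calls to the robot, and variables do not carry over. Pictures are saved under pics/ and viewed, about 8 in all and at most 12, crops included, and the job is handed in when it is done.

```bash
mkdir -p pics; cat > h.py <<'E'
import numpy as np, cv2
from rig import *
def world(p,u,v,z=None):
    K=np.array([[p['fx'],0,p['cx']],[0,p['fy'],p['cy']],[0,0,1.]])
    n=cv2.undistortPoints(np.array([[[u,v]]],float),K,np.array(p['dist_coeffs'],float))[0,0]
    R=np.array(p['R']);t=np.array(p['t']);d=R.T@np.array([n[0],n[1],1]);c=-R.T@t
    if z is None:
        return c+d*float(p['depth'][int(round(v)),int(round(u))])
    return c+d*(z-c[2])/d[2]
def cloud(p):
    K=np.array([[p['fx'],0,p['cx']],[0,p['fy'],p['cy']],[0,0,1.]])
    h,w=p['depth'].shape
    uv=np.stack(np.meshgrid(np.arange(w),np.arange(h)),-1).reshape(-1,1,2).astype(float)
    n=cv2.undistortPoints(uv,K,np.array(p['dist_coeffs'],float))[:,0]
    d=p['depth'].reshape(-1,1)
    X=np.c_[n*d,d]; X=(X-np.array(p['t']))@np.array(p['R'])
    X[d[:,0]==0]=np.nan
    return X.reshape(h,w,3)
def save(p,name,crop=None,s=1):
    f=p['frame'][:,:,::-1]
    if crop: f=f[crop[1]:crop[3],crop[0]:crop[2]]
    cv2.imwrite('pics/'+name,cv2.resize(f,None,fx=s,fy=s,interpolation=cv2.INTER_CUBIC))
E
python3 - <<'E'
from h import *
s=read_state();print(s['clock'],s['eef_pos'],s['eef_rot'],s['gripper_width'])
fs=[]
for n in ('scene','wrist'):
    p=grab_frame(n);fs.append(p['frame'])
    for l in ('tuning_tool','tool_stand','long_coil'):
        for r in look_for(l,p)[:4]:
            b=r['box'];print(n,l,round(r['conf'],2),np.round(b),np.round(world(p,(b[0]+b[2])/2,(b[1]+b[3])/2),3))
    save(p,n+'0.png',None,1.5)
    np.savez(n+'0.npz',**{k:v for k,v in p.items()})
E
```

```text
0.0 [6.49419183e-01 9.30918238e-05 2.04387529e-01] [[ 2.90749675e-05 -1.81580408e-03  9.99998351e-01]
 [-9.99999953e-01  3.04503311e-04  2.96279333e-05]
 [-3.04556607e-04 -9.99998305e-01 -1.81579514e-03]] 0.09404055032737965
scene tuning_tool 0.73 [165. 147. 175. 181.] [ 0.531 -0.23   0.13 ]
scene tool_stand 0.9 [171. 141. 205. 186.] [ 0.412 -0.243  0.052]
scene tool_stand 0.82 [157. 172. 193. 218.] [ 0.53  -0.227  0.047]
scene tool_stand 0.81 [114. 161. 148. 212.] [ 0.531 -0.335  0.049]
scene long_coil 0.57 [228. 173. 267. 234.] [ 0.533 -0.057  0.061]
scene long_coil 0.52 [165. 148. 173. 182.] [ 0.528 -0.233  0.126]
wrist tool_stand 0.79 [146. 302. 197. 342.] [ 0.522 -0.22   0.021]
wrist long_coil 0.62 [ 82. 198. 196. 263.] [ 0.487 -0.073  0.021]
```

View pics/scene0.png

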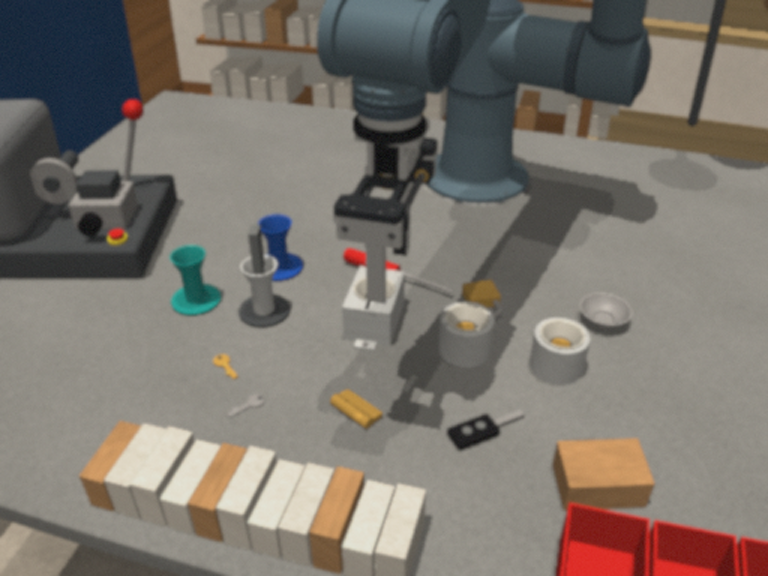

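View pics/wrist0.png

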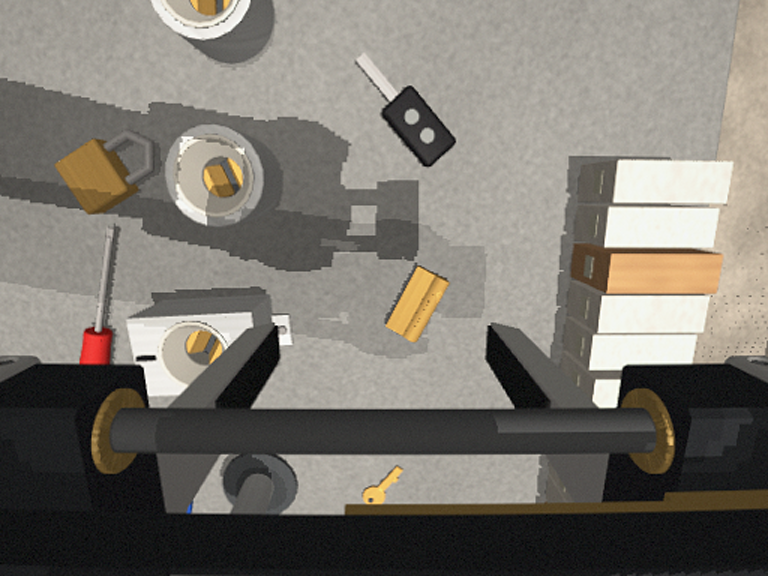

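The scene picture shows the grey stand with the tool at (173,190) in native pixels. The blue stand (186,163) and the teal stand (131,187) are decoys. The long can is at (249,203), and the two round cans are at (311,223) and (373,233). The fingers hide part of the long can in the wrist view, so I'll work out where the camera should go.

```bash
python3 - <<'E'
from h import *
p=dict(np.load('wrist0.npz'));R=p['R'];t=p['t']
print('cam',-R.T@t,'fwd',R[2],'right',R[0]); print(world(p,256,192), world(p,256,50),world(p,100,192), p['fx'])
print('can centre',world(p,132,238,.04))
s=dict(np.load('scene0.npz'));C=cloud(s)
m=(np.linalg.norm(C[...,:2]-[.53,-.23],axis=-1)<.07)&(C[...,2]>.1)
X=C[m];print(len(X));
for a in np.arange(.1,.17,.01):
    q=X[(X[:,2]>a)&(X[:,2]<a+.01)]
    if len(q):print(round(a,3),len(q),q.mean(0).round(4),q.min(0).round(3),q.max(0).round(3))
E
```

```text
cam [0.64889526 0.0669143  0.38440803] fwd [-0.00151897 -0.23099888 -0.97295283] right [ 9.99998774e-01  1.93954592e-05 -1.56579673e-03]
[ 6.49960692e-01 -2.21322037e-02  7.31476704e-05] [0.64978595 0.16278298 0.0012051 ] [ 0.4275416  -0.02204986  0.00070522] 279.1025633074468
can centre [ 0.48520771 -0.07565273  0.04      ]
222
0.1 38 [ 0.5258 -0.2318  0.105 ] [ 0.506 -0.239  0.1  ] [ 0.534 -0.225  0.11 ]
0.11 31 [ 0.527  -0.2308  0.1151] [ 0.512 -0.239  0.111] [ 0.533 -0.225  0.12 ]
0.12 36 [ 0.5266 -0.2315  0.125 ] [ 0.507 -0.239  0.12 ] [ 0.534 -0.225  0.13 ]
0.13 34 [ 0.5262 -0.2312  0.1349] [ 0.504 -0.239  0.131] [ 0.533 -0.225  0.14 ]
0.14 38 [ 0.5259 -0.2313  0.1452] [ 0.506 -0.239  0.14 ] [ 0.533 -0.225  0.15 ]
0.15 45 [ 0.5198 -0.2342  0.1517] [ 0.505 -0.243  0.15 ] [ 0.532 -0.226  0.154]
```

```bash
python3 -m pendant '{"slide":[[-5.6,-8,3],[-5.6,-8,3],[-5.6,-8,3],[-5.6,-8,3],[-5.6,-8,3],[-5.6,-8,3],[-5.6,-8,3],[-5.6,-8,3],[-5.6,-8,3]],"twist":[[0,0,0],[0,0,0],[0,0,0],[0,0,0],[0,0,0],[0,0,0],[0,0,0],[0,0,0],[0,0,0]],"hand":[1,1,1,1,1,1,1,1,1]}'
python3 - <<'E'
from h import *
p=grab_frame('wrist');np.savez('w1.npz',**p);save(p,'w1.png',None,1.5)
q=grab_frame('side');np.savez('s1.npz',**q)
for n in('tuning_tool','tool_stand','long_coil'):
    for r in look_for(n,p)[:3]:print(n,round(r['conf'],2),np.round(r['box']))
C=cloud(p)
def fit(m,nm):
    X=C[m];c,wh,a=cv2.minAreaRect(X[:,:2].astype(np.float32));print(nm,len(X),np.round(c,4),np.round(wh,4),round(a,1),'z',np.median(X[:,2]).round(4))
d=np.linalg.norm(C[...,:2]-[.525,-.232],axis=-1)
fit((d<.05)&(C[...,2]>.14)&(C[...,2]<.165),'tooltop')
fit((d<.05)&(C[...,2]>.083)&(C[...,2]<.093),'standrim')
fit((d<.07)&(C[...,2]>.004)&(C[...,2]<.03),'foot')
d=np.linalg.norm(C[...,:2]-[.487,-.075],axis=-1)
fit((d<.08)&(C[...,2]>.054)&(C[...,2]<.067),'can')
E
```

```text
clock: 1.15
eef_pos: [0.5101, -0.1998, 0.2803]
eef_rot: [[-0.001, 0.0, 1.0], [-1.0, 0.001, -0.001], [-0.001, -1.0, 0.0]]
ft_force: [0.2, 0.6, -0.4]
gripper_width: 0.094
tuning_tool 0.98 [250. 189. 276. 224.]
tool_stand 0.89 [160. 177. 214. 240.]
tool_stand 0.86 [234. 168. 283. 216.]
tool_stand 0.69 [240. 234. 283. 270.]
long_coil 0.67 [200.  48. 290. 107.]
tooltop 303 [ 0.5173 -0.2348] [0.0257 0.0147] 13.1 z 0.151
standrim 365 [ 0.5171 -0.2313] [0.0533 0.0475] 4.7 z 0.0877
foot 887 [ 0.5159 -0.2246] [0.0788 0.0583] 5.9 z 0.0064
can 3378 [ 0.4918 -0.0648] [0.1034 0.0704] 3.1 z 0.0604
```

View pics/w1.png

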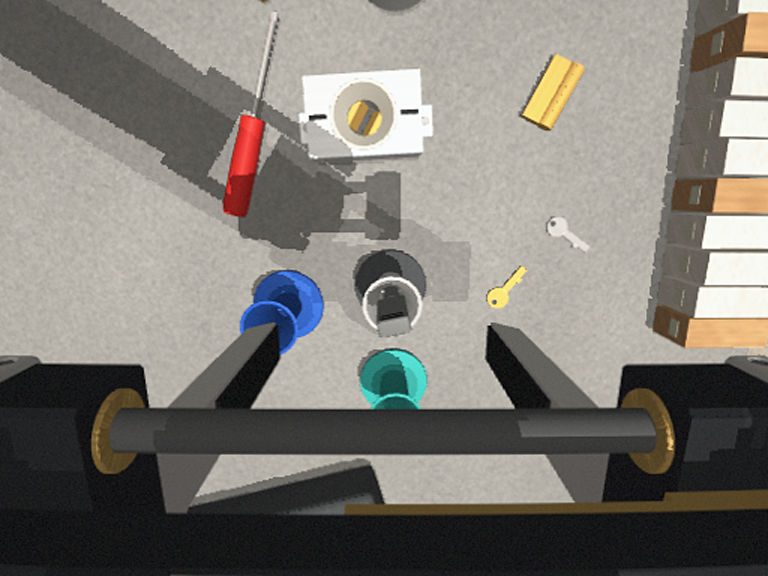

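The grey stand at wrist pixels (255,196) native holds the tool. The blue stand (188,208) and the teal stand (262,260) are the decoys. The rectangular can with two black ribs, at (243,77), fits the description: 103x70 mm, top at z=0.060. I'll enlarge the can to confirm it and read the slot.

```bash
python3 - <<'E'
from h import *
p=dict(np.load('w1.npz'));C=cloud(p)
save(p,'can.png',[190,40,296,112],7)
s=p['frame'][40:112,190:296].astype(float)
c=np.array([.4918,-.0648]);a=np.radians(3.1)
d=np.linalg.norm(C[...,:2]-c,axis=-1)
# depth map profile in bore
m=(d<.018)
X=C[m];print(len(X),np.percentile(X[:,2],[0,10,25,50,75,100]).round(4))
for zt in(.03,.036):
    q=X[X[:,2]<zt]
    if len(q)>5:
        cc=q[:,:2].mean(0);w,v=np.linalg.eigh(np.cov((q[:,:2]-cc).T));print(zt,len(q),cc.round(4),np.sqrt(w).round(4),np.degrees(np.arctan2(v[1,1],v[0,1]))%180)
# rim
m=(C[...,2]>.0612)&(d<.04);print(C[m][:,:2].mean(0),m.sum())
# handle axis from side & wrist
for n in('s1.npz','w1.npz'):
    D=cloud(dict(np.load(n)));dd=np.linalg.norm(D[...,:2]-[.517,-.233],axis=-1)
    for z in(.095,.11,.125,.14,.15):
        q=D[(dd<.025)&(abs(D[...,2]-z)<.006)]
        if len(q):print(n,z,len(q),q.mean(0).round(4),q.min(0).round(3),q.max(0).round(3))
E
```

```text
556 [0.0186 0.021  0.0281 0.0385 0.0424 0.0493]
0.03 161 [ 0.4914 -0.0636] [0.0032 0.0088] 60.115048575339074
0.036 247 [ 0.4911 -0.0633] [0.0046 0.0087] 57.859749835766884
[ 0.49151085 -0.06422384] 566
s1.npz 0.095 55 [ 0.5179 -0.2269  0.0951] [ 0.505 -0.233  0.089] [ 0.532 -0.222  0.101]
s1.npz 0.11 59 [ 0.5173 -0.2271  0.1104] [ 0.505 -0.232  0.104] [ 0.531 -0.221  0.116]
s1.npz 0.125 54 [ 0.5164 -0.2268  0.1251] [ 0.505 -0.232  0.119] [ 0.528 -0.221  0.131]
s1.npz 0.14 53 [ 0.5168 -0.2268  0.1397] [ 0.505 -0.231  0.134] [ 0.528 -0.223  0.145]
s1.npz 0.15 51 [ 0.5175 -0.2295  0.1484] [ 0.505 -0.238  0.144] [ 0.53  -0.223  0.151]
w1.npz 0.095 53 [ 0.5157 -0.2266  0.094 ] [ 0.493 -0.241  0.089] [ 0.539 -0.209  0.101]
w1.npz 0.11 46 [ 0.5159 -0.2282  0.1099] [ 0.504 -0.232  0.104] [ 0.529 -0.226  0.116]
w1.npz 0.125 54 [ 0.5157 -0.2283  0.1248] [ 0.504 -0.231  0.119] [ 0.528 -0.226  0.131]
w1.npz 0.14 57 [ 0.5158 -0.2282  0.1399] [ 0.504 -0.231  0.134] [ 0.529 -0.225  0.146]
w1.npz 0.15 284 [ 0.5172 -0.2338  0.1506] [ 0.505 -0.244  0.145] [ 0.53  -0.226  0.153]
```

View pics/can.png

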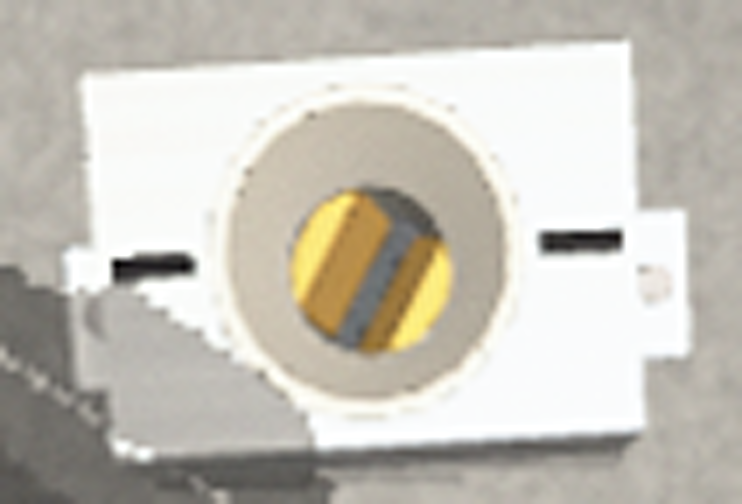

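The crop confirms the long can, with black ribs at crop pixels (152,266) and (581,241). The slot runs up to the right at about 60° in the world, which is about 57° anticlockwise of the ribs (3.1°). The tool stands upright with its handle at 13.1°, so the jaws must turn -77°.

```bash
python3 -m pendant '{"slide":[[0.28,-1.39,-2],[0.28,-1.39,-2],[0.28,-1.39,-2],[0.28,-1.39,-2],[0.28,-1.39,-2],[0.28,-1.39,-2],[0.28,-1.39,-2],[0.28,-1.39,-2],[0.28,-1.39,-2],[0.28,-1.39,-2]],"twist":[[0,0,-1],[0,0,-2.1],[0,0,-3.3],[0,0,-4.5],[0,0,-5.7],[0,0,-6.9],[0,0,-8.1],[0,0,-9.3],[0,0,-10.5],[0,0,-11.6]],"hand":[1,1,1,1,1,1,1,1,1,1]}' 40
python3 -m pendant '{"slide":[[0,0,0],[0,0,0],[0,0,0]],"twist":[[0,0,-1],[0,0,-1.2],[0,0,-1.2]],"hand":[1,1,1]}'
python3 -c "
from h import *
s=read_state();print(s['eef_pos'],np.degrees(np.arctan2(s['eef_rot'][1][2],s['eef_rot'][0][2])),s['joints'])"
```

```text
clock: 2.23
eef_pos: [0.5174, -0.2338, 0.23]
eef_rot: [[-0.939, -0.001, 0.344], [-0.344, 0.001, -0.939], [0.0, -1.0, -0.001]]
ft_force: [0.4, 0.4, 0.5]
gripper_width: 0.094
clock: 2.48
eef_pos: [0.5173, -0.2341, 0.2301]
eef_rot: [[-0.973, -0.0, 0.231], [-0.231, 0.0, -0.973], [0.0, -1.0, -0.001]]
ft_force: [-0.1, 0.2, 0.3]
gripper_width: 0.0939
[ 0.51728424 -0.23405946  0.23009248] -76.64477731415882 [-6.24585791e-01  3.34603199e-02  1.74663556e+00  6.39156704e-05
  1.36215221e+00  7.13104566e-01]
```

```bash
python3 -m pendant '{"slide":[[0,0,-1.4],[0,0,-2.8],[0,0,-4.2],[0,0,-5.1],[0,0,-5.1],[0,0,-5.1]],"twist":[[0,0,0],[0,0,0],[0,0,0],[0,0,0],[0,0,0],[0,0,0]],"hand":[1,1,1,1,1,1]}' 40
python3 -m pendant '{"slide":[[0,0,0],[0,0,0],[0,0,0],[0,0,0],[0,0,0],[0,0,0],[0,0,0],[0,0,0],[0,0,0],[0,0,0]],"twist":[[0,0,0],[0,0,0],[0,0,0],[0,0,0],[0,0,0],[0,0,0],[0,0,0],[0,0,0],[0,0,0],[0,0,0]],"hand":[-1,-1,-1,-1,-1,-1,-1,-1,-1,-1]}' 40
```

```text
clock: 2.98
eef_pos: [0.5165, -0.234, 0.1021]
eef_rot: [[-0.973, -0.002, 0.23], [-0.23, 0.002, -0.973], [0.002, -1.0, -0.002]]
ft_force: [0.3, 1.3, -0.2]
gripper_width: 0.0939
clock: 3.82
eef_pos: [0.517, -0.2347, 0.1029]
eef_rot: [[-0.974, -0.0, 0.228], [-0.228, 0.0, -0.974], [0.0, -1.0, -0.0]]
ft_force: [0.1, 0.0, -0.2]
gripper_width: 0.031
```

```bash
python3 -m pendant '{"slide":[[0,0,0],[0,0,0],[0,0,0],[0,0,0],[0,0,0]],"twist":[[0,0,0],[0,0,0],[0,0,0],[0,0,0],[0,0,0]],"hand":[-1,-1,-1,-1,-1]}'
python3 -m pendant '{"slide":[[0,0,1],[0,0,2.2],[0,0,3.6],[0,0,4.4],[0,0,4.4],[0,0,4.4]],"twist":[[0,0,0],[0,0,0],[0,0,0],[0,0,0],[0,0,0],[0,0,0]],"hand":[-1,-1,-1,-1,-1,-1]}'
python3 -c "
from h import *
s=read_state();print(s['eef_pos'],np.degrees(np.arctan2(s['eef_rot'][1][2],s['eef_rot'][0][2])))"
```

```text
clock: 4.23
eef_pos: [0.517, -0.2347, 0.1029]
eef_rot: [[-0.974, -0.0, 0.228], [-0.228, 0.0, -0.974], [0.0, -1.0, -0.0]]
ft_force: [-0.1, -0.5, 0.4]
gripper_width: 0.0142
clock: 4.73
eef_pos: [0.5175, -0.2351, 0.2139]
eef_rot: [[-0.974, 0.002, 0.228], [-0.228, -0.001, -0.974], [-0.002, -1.0, 0.002]]
ft_force: [-0.0, -0.4, -0.9]
gripper_width: 0.0137
[ 0.5174789  -0.23506571  0.21390113] -76.79699137908544
```

```bash
python3 -m pendant '{"slide":[[-0.1,0.7,0],[-0.3,2,0],[-0.5,3.5,0],[-0.8,5,0],[-1.03,6.2,0],[-1.03,6.82,0],[-1.03,6.82,0],[-1.03,6.82,0],[-1.03,6.82,0],[-1.03,6.82,0]],"twist":[[0,0,1],[0,0,2.1],[0,0,3.2],[0,0,4.3],[0,0,5.4],[0,0,6.5],[0,0,7.4],[0,0,7.8],[0,0,7.8],[0,0,7.8]],"hand":[-1,-1,-1,-1,-1,-1,-1,-1,-1,-1]}'
python3 - <<'E'
from h import *
s=read_state();print(s['eef_pos'],np.degrees(np.arctan2(s['eef_rot'][1][2],s['eef_rot'][0][2])),s['gripper_width'])
for n in('side','scene'):
    p=grab_frame(n);C=cloud(p)
    d=np.linalg.norm(C[...,:2]-[.4917,-.0645],axis=-1)
    for z in np.arange(.1,.21,.015):
        q=C[(d<.03)&(abs(C[...,2]-z)<.0075)]
        if len(q):print(n,round(z,3),len(q),q.mean(0).round(4))
    r=look_for('tuning_tool',p);print(r[:1])
    if n=='side':
        u,v,w,h=[int(x) for x in (r[0]['box'] if r else [200,100,300,200])]
        save(p,'side2.png',[max(0,u-50),max(0,v-50),min(512,w+50),min(384,h+70)],4)
E
```

```text
clock: 5.57
eef_pos: [0.4902, -0.0638, 0.2109]
eef_rot: [[-0.501, -0.003, 0.865], [-0.865, 0.001, -0.501], [0.001, -1.0, -0.003]]
ft_force: [-0.6, -0.2, -0.1]
gripper_width: 0.014
[ 0.49023846 -0.0638471   0.2109237 ] -30.06754320928301 0.013952821151385752
side 0.115 24 [ 0.4904 -0.0585  0.1191]
side 0.13 48 [ 0.491  -0.0576  0.129 ]
side 0.145 59 [ 0.4893 -0.0549  0.1448]
side 0.16 61 [ 0.4891 -0.0548  0.1601]
side 0.175 60 [ 0.4893 -0.0548  0.1752]
side 0.19 80 [ 0.4887 -0.0545  0.1913]
side 0.205 105 [ 0.4892 -0.0536  0.2047]
[{'box': [245.7, 72.6, 260.3, 151.1], 'conf': 0.67}]
scene 0.115 12 [ 0.4925 -0.0609  0.1193]
scene 0.13 31 [ 0.4934 -0.0615  0.1293]
scene 0.145 45 [ 0.496  -0.0602  0.1457]
scene 0.16 46 [ 0.4955 -0.0605  0.1594]
scene 0.175 47 [ 0.4971 -0.0608  0.1752]
scene 0.19 54 [ 0.497  -0.0616  0.1918]
scene 0.205 75 [ 0.4974 -0.0595  0.2046]
[{'box': [245.0, 109.5, 253.8, 169.8], 'conf': 0.62}]
```

```bash
python3 -c "
import cv2;i=cv2.imread('pics/side2.png');print(i.shape)
f=min(1,800/i.shape[1],600/i.shape[0]);cv2.imwrite('pics/side2b.png',cv2.resize(i,None,fx=f,fy=f))"
```

```text
(796, 460, 3)
```

View pics/side2b.png

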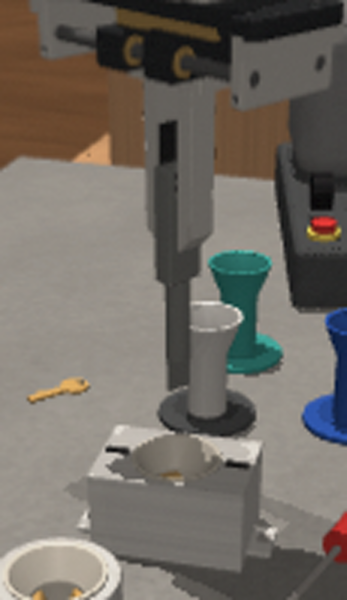

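The side view shows the tool upright in the jaws, its blade tip at (178,388) above the can's funnel at (178,455). I'll lower it in stages.

```bash
python3 -m pendant '{"slide":[[0,0,-0.5],[0,0,-1.5],[0,0,-2.2],[0,0,-2.8],[0,0,-2.8],[0,0,-2.8]],"twist":[[0,0,0],[0,0,0],[0,0,0],[0,0,0],[0,0,0],[0,0,0]],"hand":[-1,-1,-1,-1,-1,-1]}'
python3 -m pendant '{"slide":[[0,0,-0.2],[0,0,-0.4],[0,0,-0.6],[0,0,-0.8],[0,0,-0.8],[0,0,-0.8]],"twist":[[0,0,0],[0,0,0],[0,0,0],[0,0,0],[0,0,0],[0,0,0]],"hand":[-1,-1,-1,-1,-1,-1]}'
python3 -c "
from h import *
s=read_state();print(s['eef_pos'],np.degrees(np.arctan2(s['eef_rot'][1][2],s['eef_rot'][0][2])),s['gripper_width'],s['ft_force'],s['ft_torque'])"
```

```text
clock: 6.27
eef_pos: [0.4905, -0.0641, 0.1417]
eef_rot: [[-0.5, -0.002, 0.866], [-0.866, 0.001, -0.5], [0.0, -1.0, -0.003]]
ft_force: [0.2, 0.0, 0.2]
gripper_width: 0.0141
clock: 6.77
eef_pos: [0.4912, -0.0642, 0.1228]
eef_rot: [[-0.5, -0.0, 0.866], [-0.866, 0.0, -0.5], [0.0, -1.0, -0.0]]
ft_force: [0.1, 0.7, -0.2]
gripper_width: 0.0139
[ 0.49116723 -0.06419899  0.12277198] -30.0022240879402 0.013883933844470666 [ 0.08285501  0.68968338 -0.23814565] [-0.05785095  0.01611787  0.04047821]
```

```bash
python3 -m pendant '{"slide":[[0,0,-0.1],[0,0,-0.2],[0,0,-0.27],[0,0,-0.27],[0,0,-0.27]],"twist":[[0,0,0],[0,0,0],[0,0,0],[0,0,0],[0,0,0]],"hand":[-1,-1,-1,-1,-1]}'
python3 - <<'E'
from h import *
s=read_state();print(s['eef_pos'],s['gripper_width'],s['ft_force'],s['ft_torque'])
p=grab_frame('side');C=cloud(p);d=np.linalg.norm(C[...,:2]-[.4917,-.0645],axis=-1)
for z in np.arange(.07,.13,.01):
    q=C[(d<.03)&(abs(C[...,2]-z)<.005)]
    if len(q):print(round(z,3),len(q),q.mean(0).round(4),np.ptp(q,0).round(4))
E
```

```text
clock: 7.18
eef_pos: [0.4919, -0.0646, 0.1164]
eef_rot: [[-0.5, 0.002, 0.866], [-0.866, -0.001, -0.5], [-0.0, -1.0, 0.002]]
ft_force: [2.8, -1.2, -1.7]
gripper_width: 0.0138
[ 0.4919062  -0.06461262  0.11639248] 0.01376303313108168 [ 2.81627114 -1.20102125 -1.72009939] [-0.35620722 -0.71336114 -0.01234076]
0.07 33 [ 0.4917 -0.0557  0.0703] [0.0151 0.0071 0.0097]
0.08 36 [ 0.4918 -0.0557  0.0803] [0.0147 0.0095 0.0089]
0.09 31 [ 0.4905 -0.0562  0.0898] [0.0151 0.0115 0.0096]
0.1 55 [ 0.4904 -0.0559  0.1003] [0.0232 0.02   0.0096]
0.11 61 [ 0.492  -0.0547  0.1096] [0.0232 0.0208 0.0092]
0.12 57 [ 0.4935 -0.0517  0.1207] [0.039  0.0177 0.0097]
```

```bash
python3 -m pendant '{"slide":[[0,0,0],[0,0,0],[0,0,0],[0,0,0],[0,0,0],[0,0,0],[0,0,0],[0,0,0],[0,0,0],[0,0,0]],"twist":[[0,0,-0.5],[0,0,-1.2],[0,0,-2],[0,0,-2.8],[0,0,-3.6],[0,0,-4.4],[0,0,-5.2],[0,0,-6],[0,0,-6.8],[0,0,-7.6]],"hand":[-1,-1,-1,-1,-1,-1,-1,-1,-1,-1]}'
python3 -m pendant '{"slide":[[0,0,0],[0,0,0],[0,0,0],[0,0,0],[0,0,0],[0,0,0]],"twist":[[0,0,-0.8],[0,0,-1.6],[0,0,-2.4],[0,0,-2.4],[0,0,-2.4],[0,0,-2.4]],"hand":[-1,-1,-1,-1,-1,-1]}'
python3 - <<'E'
from h import *
s=read_state();print(s['eef_pos'],np.degrees(np.arctan2(s['eef_rot'][1][2],s['eef_rot'][0][2])),s['gripper_width'],s['ft_force'],s['ft_torque'])
E
```

```text
clock: 8.07
eef_pos: [0.4922, -0.065, 0.1166]
eef_rot: [[-0.97, 0.003, 0.245], [-0.245, -0.002, -0.97], [-0.002, -1.0, 0.002]]
ft_force: [3.4, -3.1, -2.1]
gripper_width: 0.0141
clock: 8.57
eef_pos: [0.4918, -0.0649, 0.1166]
eef_rot: [[-1.0, 0.001, 0.002], [-0.002, -0.002, -1.0], [-0.001, -1.0, 0.002]]
ft_force: [2.2, -4.7, -1.0]
gripper_width: 0.0137
[ 0.4917748  -0.06490166  0.11663639] -89.88899134369072 0.013696236174350819 [ 2.22906189 -4.73641382 -1.0292894 ] [-1.03204405 -0.7468553   0.01597167]
```

```bash
python3 -m pendant '{"slide":[[0,0,0.4],[0,0,1.2],[0,0,2.2],[0,0,3.2],[0,0,3.9],[0,0,3.9],[0,0,3.9]],"twist":[[0,0,0],[0,0,0],[0,0,0],[0,0,0],[0,0,0],[0,0,0],[0,0,0]],"hand":[-1,-1,-1,-1,-1,-1,-1]}'
python3 -m pendant '{"slide":[[0,-0.7,0],[-0.5,-2,0],[-1,-3,0],[-1.4,-4,0],[-1.4,-4,0],[-1.4,-4,0]],"twist":[[0,0,0],[0,0,0],[0,0,0],[0,0,0],[0,0,0],[0,0,0]],"hand":[-1,-1,-1,-1,-1,-1]}'
python3 - <<'E'
from h import *
s=read_state();print(s['eef_pos'],s['gripper_width'])
p=grab_frame('wrist');np.savez('w3.npz',**p);save(p,'w3.png',None,1.5);C=cloud(p)
d=np.linalg.norm(C[...,:2]-[.4917,-.0645],axis=-1)
X=C[(d<.017)];print(len(X))
for zt in(.028,.032,.036):
    q=X[X[:,2]<zt]
    if len(q)>5:
        cc=q[:,:2].mean(0);w,v=np.linalg.eigh(np.cov((q[:,:2]-cc).T));print(zt,len(q),cc.round(4),np.sqrt(w).round(4),np.degrees(np.arctan2(v[1,1],v[0,1]))%180)
E
```

```text
clock: 9.15
eef_pos: [0.4909, -0.0637, 0.2139]
eef_rot: [[-1.0, -0.0, 0.001], [-0.001, 0.001, -1.0], [0.0, -1.0, -0.001]]
ft_force: [-0.0, 0.1, -0.1]
gripper_width: 0.0136
clock: 9.65
eef_pos: [0.4549, -0.164, 0.2116]
eef_rot: [[-1.0, -0.003, -0.002], [0.002, 0.003, -1.0], [0.003, -1.0, -0.003]]
ft_force: [-0.2, 0.1, 0.1]
gripper_width: 0.0139
[ 0.45485959 -0.16398777  0.21155898] 0.01390702794963595
612
0.028 172 [ 0.4919 -0.0639] [0.0026 0.0092] 7.651441332361372
0.032 235 [ 0.4917 -0.0635] [0.0032 0.0091] 7.830129140497064
0.036 297 [ 0.4916 -0.063 ] [0.0038 0.0089] 7.288337297651395
```

View pics/w3.png

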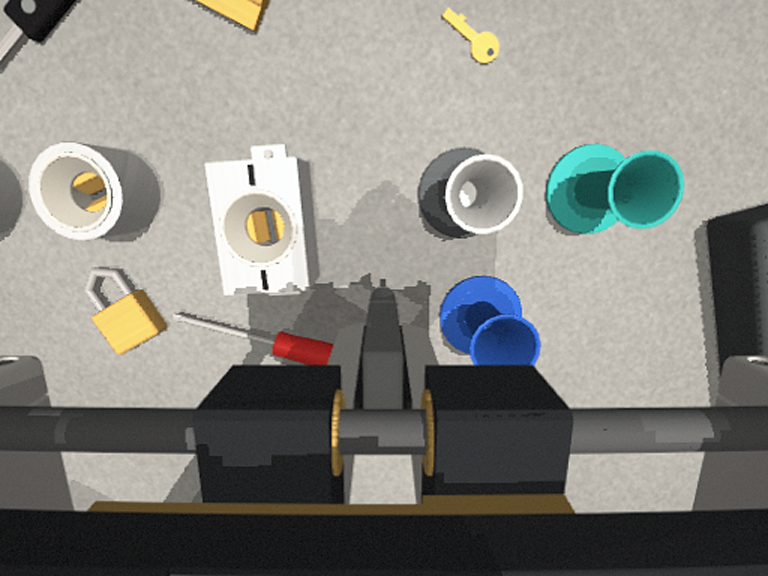

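The slot in the can at (265,228) now runs along the ribs: measured at 7.6° against 3.1°, which is inside 15°. The empty stand at (483,195) is clear, so I'll measure its rim now.

```bash
python3 - <<'E'
from h import *
p=dict(np.load('w3.npz'));C=cloud(p)
d=np.linalg.norm(C[...,:2]-[.517,-.232],axis=-1)
X=C[(d<.05)&(abs(C[...,2]-.088)<.002)];c,r=cv2.minEnclosingCircle(X[:,:2].astype(np.float32));print(len(X),np.round(c,4),r,X[:,:2].mean(0))
s=read_state();e=s['eef_pos'];print(e,(np.array([*c,.0])-e)/.025)
E
```

```text
621 [ 0.5182 -0.235 ] 0.02792873978614807 [ 0.5180289  -0.23619787]
[ 0.45532948 -0.16338471  0.21188856] [ 2.51315339 -2.86441072 -8.47554247]
```

```bash
python3 -m pendant '{"slide":[[0.7,-0.8,0],[1.5,-1.7,0],[2.2,-2.6,0],[2.47,-2.83,0],[2.47,-2.83,0],[2.47,-2.83,0],[2.47,-2.83,0]],"twist":[[0,0,0],[0,0,0],[0,0,0],[0,0,0],[0,0,0],[0,0,0],[0,0,0]],"hand":[-1,-1,-1,-1,-1,-1,-1]}'
python3 -m pendant '{"slide":[[0,0,-0.5],[0,0,-1.3],[0,0,-2.1],[0,0,-2.9],[0,0,-3.5],[0,0,-3.9],[0,0,-4.2],[0,0,-4.35],[0,0,-4.35],[0,0,-4.35]],"twist":[[0,0,0],[0,0,0],[0,0,0],[0,0,0],[0,0,0],[0,0,0],[0,0,0],[0,0,0],[0,0,0],[0,0,0]],"hand":[-1,-1,-1,-1,-1,-1,-1,-1,-1,-1]}'
```

```text
clock: 10.28
eef_pos: [0.5174, -0.2333, 0.2131]
eef_rot: [[-1.0, -0.001, 0.001], [-0.001, 0.001, -1.0], [0.001, -1.0, -0.001]]
ft_force: [-0.3, 0.4, -0.8]
gripper_width: 0.0141
clock: 11.12
eef_pos: [0.5184, -0.2352, 0.1056]
eef_rot: [[-1.0, 0.001, 0.0], [-0.0, -0.001, -1.0], [-0.001, -1.0, 0.001]]
ft_force: [-0.5, -0.0, -0.1]
gripper_width: 0.0142
```

```bash
python3 -m pendant '{"slide":[[0,0,-0.06],[0,0,-0.06],[0,0,-0.06],[0,0,-0.06],[0,0,-0.06],[0,0,-0.06],[0,0,-0.06],[0,0,-0.06],[0,0,-0.06],[0,0,-0.06]],"twist":[[0,0,0],[0,0,0],[0,0,0],[0,0,0],[0,0,0],[0,0,0],[0,0,0],[0,0,0],[0,0,0],[0,0,0]],"hand":[-1,-1,0,0,0,0,0,0,0,0]}'
python3 -m pendant '{"slide":[[0,0,0],[0,0,0],[0,0,0],[0,0,0],[0,0,0.5],[0,0,1.5],[0,0,2.8],[0,0,4],[0,0,4.4],[0,0,4.4]],"twist":[[0,0,0],[0,0,0],[0,0,0],[0,0,0],[0,0,0],[0,0,0],[0,0,0],[0,0,0],[0,0,0],[0,0,0]],"hand":[1,1,1,1,1,1,1,1,1,1]}'
python3 -m pendant '{"slide":[[-1,0,0.5],[-2,0,1],[-2.4,0,1],[-2.4,0,1],[-2.4,0,1],[-2.4,0,1]],"twist":[[0,0,0],[0,0,0],[0,0,0],[0,0,0],[0,0,0],[0,0,0]],"hand":[1,1,1,1,1,1]}'
python3 - <<'E'
from h import *
p=grab_frame('wrist');save(p,'w4.png',None,1.5);C=cloud(p)
d=np.linalg.norm(C[...,:2]-[.518,-.235],axis=-1)
X=C[(d<.05)&(C[...,2]>.14)&(C[...,2]<.17)]
if len(X):print('top',len(X),cv2.minAreaRect(X[:,:2].astype(np.float32)),np.median(X[:,2]))
d=np.linalg.norm(C[...,:2]-[.4917,-.0645],axis=-1)
X=C[(d<.017)&(C[...,2]<.03)]
if len(X)>5:
    w,v=np.linalg.eigh(np.cov(X[:,:2].T));print('slot',len(X),np.degrees(np.arctan2(v[1,1],v[0,1]))%180)
q=grab_frame('side');C=cloud(q);d=np.linalg.norm(C[...,:2]-[.518,-.235],axis=-1)
for z in(.1,.12,.14):
    X=C[(d<.03)&(abs(C[...,2]-z)<.008)];print(z,len(X),X.mean(0).round(4))
s=read_state();print(s['clock'],s['eef_pos'],s['ft_force'],s['gripper_width'])
E
```

```text
clock: 11.95
eef_pos: [0.518, -0.235, 0.1034]
eef_rot: [[-1.0, -0.0, -0.0], [0.0, 0.0, -1.0], [0.0, -1.0, -0.0]]
ft_force: [0.3, 0.1, -0.9]
gripper_width: 0.0467
clock: 12.78
eef_pos: [0.5198, -0.2362, 0.2178]
eef_rot: [[-1.0, 0.006, 0.0], [-0.0, -0.004, -1.0], [-0.006, -1.0, 0.004]]
ft_force: [-0.4, -0.7, 0.3]
gripper_width: 0.094
clock: 13.28
eef_pos: [0.4581, -0.2347, 0.2371]
eef_rot: [[-1.0, -0.001, 0.0], [-0.0, 0.001, -1.0], [0.001, -1.0, -0.001]]
ft_force: [-0.5, -0.2, -0.5]
gripper_width: 0.0938
top 425 ((0.5191236138343811, -0.23444333672523499), (0.025710241869091988, 0.01318288967013359), 0.09486839920282364) 0.15117977760443907
slot 178 8.331844435672451
0.1 74 [ 0.5183 -0.2274  0.1002]
0.12 81 [ 0.5175 -0.2277  0.1205]
0.14 80 [ 0.5178 -0.2272  0.1402]
13.3833 [ 0.45831448 -0.23470879  0.23737866] [ 0.23911129  0.77277286 -0.54286897] 0.09388108152784692
```

View pics/w4.png

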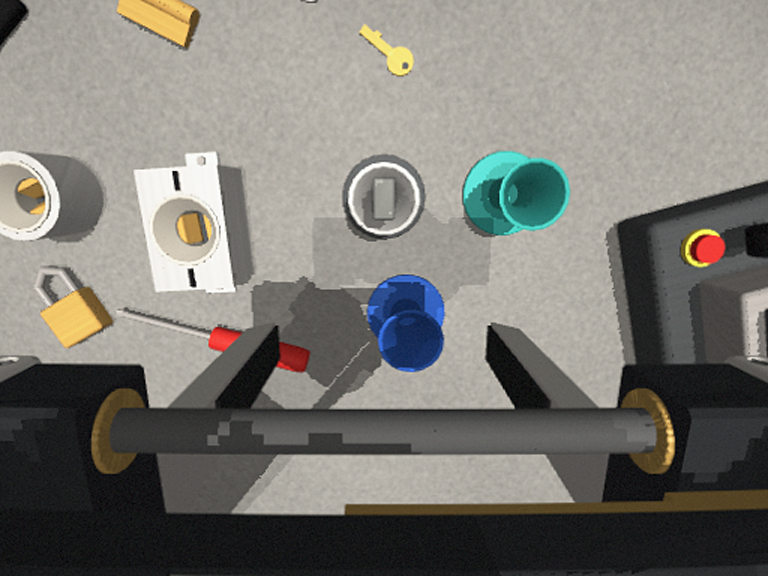

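The tool stands upright and centred in the grey stand at (384,197), with its top at z=0.151. The slot in the can at (193,228) lies along the ribs, and the gripper is clear of everything.

```bash
python3 -c "
from rig import close_job;print(close_job())"
```

```text
the job is handed in; nothing more can be done
None
```

The slot of the long can's slug is turned in line with the ribs, and the tool is back upright and released in its grey stand. I handed the job in at about 13.4 s; no verdict was reported.

- **Turn:** I seated the blade in the slot at about 57° anticlockwise of the ribs and turned it 60° clockwise.
- **Slot:** the last checks put it at 7.7–8.3° in the world against the ribs at 3.1°, so about 5° off where 15° is allowed.
- **Tool:** its top is at z = 0.151 m, as expected with the tip on the bore's floor. It is vertical and within about 1 mm of the stand's axis.
- **Robot:** the gripper is open and clear of everything. The wrist-force readings I took stayed below about 6 N.

No check failed or disagreed.

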